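Open the articulator and show the fitted implant post

TASK

The articulator on the bench is shut. With closed fingertips push the upper end of its front pin gently backwards, without gripping it, until the upper frame tips over and rests on its back stop, so that the toothless lower cast lies open. Then point at the one implant on that cast that carries the tall metal post (the other three have flat caps): hold the fingertips about 1 cm straight above the post without touching anything, for at least two seconds, and finish still pointing there. Leave the other things on the bench where they are.

Things in the scene. Friction and masses are not known exactly. Their poses are not given: they have to be found in the camera images.
- articulator: fixed metal base of a dental articulator, 145 mm long, 138 mm wide. Origin on the bench under its middle; its -x axis points to its front (the pin), +x to its rear (hinge columns at x = +55, y = +-50 mm, 128 mm high), z up. Its direction on the bench varies. Tall fixed machines stand behind it, from about x = 0.54 m on, up to 0.45 m high: keep the wrist clear of them
- hinge (a point): middle of the hinge axis of the upper frame: 115 mm above the bench, 55 mm behind the articulator's origin; axis level, along the articulator's y
- upper_frame (a joint): angle of the upper frame (a metal plate with the pin and an upper plaster cast with teeth, about 0.35 kg in all): 0 shut, 2.5 rad open on the back stop. It swings up and back over the hinge; its weight pulls it shut below 1.45 rad and open above 1.75, in between the hinge's light friction holds it
- pin_top (a point): top end of the steel front pin, which moves with the upper frame. When shut the pin is upright, its top 185 mm above the bench, 117 mm in front of the hinge axis; 8 mm square, free for the top 54 mm above a 28 x 24 mm clamp block. About 6 N on its front side, 20 mm below the top, swings the frame. With the frame open the pin's foot is its highest point, 255 mm up
- post: the implant with the tall post: a steel-grey upright tube 5 mm thick, 11 mm high, on one of the four implant places of the lower cast (varies). Origin at its foot on the ridge, z up; hidden under the upper frame until that is open
- post_top (a point): centre of the top end of the post, 66 mm above the bench
- cap_1: flat round healing cap on another implant, 6 mm wide, 3 mm high; not to be pointed at
- cap_2: flat healing cap like cap_1, on another implant
- cap_3: flat healing cap like cap_1, on another implant
- lower_cast: toothless lower plaster cast, fixed on the articulator's base; same origin and axes as the articulator. Its horseshoe ridge is 55 mm above the bench and holds four implants, at x, y = (-18, +-23.5) and (-42.5, +-11) mm
- denture_flask: brass denture flask, 64 x 76 x 58 mm, bystander
- spare_cast: loose green cast with teeth, 65 x 72 x 32 mm, bystander
- bur_tin: flat round tin, 58 mm wide, 22 mm high, bystander
- spatula: plaster spatula with wooden handle, 200 mm long, 17 mm high, bystander
- pin_back: rear half (towards the hinge) of the upper 54 mm of the front pin, with scale marks; pressed by the fingers only if the pin is gripped. Origin on the hinge axis, moves with the upper frame

How it is judged:
By the outcome, as a careful person would: the job done as asked, in the order asked, and still so for the second after the job is handed in, with the robot touching nothing.
It also fails if it takes over 62 s, if anything falls off the work surface, if the arm or the gripper's body presses on something with over 40 N, if the wrist force passes 120 N, or if a joint passes its speed limit or range.

ROBOT

A 6-joint arm with a two-finger parallel gripper is mounted at the origin on a cart in front of the work surface, level with it; the furniture and walls round the work are solid. World frame = base frame: x ahead of the robot, y to its left, z up, the work surface at z = 0. Lengths are in m, angles in degrees, forces in N, time in s.
With the tool pointing down it reaches from about 0.3 to 0.75 m from the base axis. Payload 8.5 kg.
Tool frame: the origin (TCP) lies between the finger pads, 19 mm behind the fingertips; this is the grasp point; z points along the fingers, y is the line along which they close (so a half turn about z gives the same grasp; the last joint's range is limited). The gripper opens to 85 mm and grips with 20 to 120 N. Pads are 22 mm wide; open, the fingers measure 114 mm over their backs; the gripper's body (76 mm by 85 mm) begins 54 mm behind the grasp point. The pads swing forward as they close: fully open they stand 13 mm farther back than shut.
Start: joints at [-77.538, 21.807, 74.336, -0, 83.858, -12.336], TCP at [0.231, -0.499, 0.25] pointing down, gripper open.
Joint ranges: [-178.18, 178.18], [-50.72, 133.34], [12.68, 142.11], [-81.47, 261.47], [9.98, 163.14], [-165.26, 165.26]. Speed limits (degrees/s): [136.94, 136.94, 180, 180, 180, 180].

INTERFACE

Orientations are given as a 3x3 rotation matrix whose columns are the frame's x, y, z axes.
In Python, from rig import env, optics gives the robot as it stands.
- The arm moves only by the shell command python3 -m jog 'ROWS' [OPENING] [FORCE]. ROWS is JSON, a list of rows, each an object with "linear": the shift along the tool's x, y, z in units of 40 mm (1.0 is 40 mm), a list of three; "roll": the turn about the tool's z in units of 5 degrees (1.0 is 5 degrees). A call has 1 to 12 rows; each row shifts and turns the commanded pose from where the row before left it, along the tool's axes as they then stand; what a row does not reach is not made up. A row lasts 1/12 s, in which the tool goes at most 41.7 mm and 7.16 degrees, less where a joint would pass 70% of its speed; a pose out of reach is approached as far as the arm can. A call is refused whole if a number of a shift passes 1 or a number of a turn 1, either way. A call with a gripper value outside its range is refused whole. OPENING is the opening, from -1 (shut) to 1 (fully open), set as the call begins (- or left out, the last holds). The fingers move at their own pace and stop on an object; FORCE is the grip in N (left out, the last holds). Time passes only in rows, so rows that do not move let the fingers close. It gives the time, the measured TCP pose, the force, the opening and the grip force at its end, in the units of the state.
- env.observe(): the state, without advancing time (a new reading comes with each control period).
- optics.get_image(name): name is "side" or "top"; returns the picture (384x512x3 uint8, red, green, blue); there is no depth.
- optics.calibration(name): a dict with "fov_y" (degrees; the focal length in pixels is half the picture's height over the tangent of half this angle, whatever the lens; pixels are square), "cx", "cy" (the principal point, pixels), "T" (4x4, takes a point from camera to world coordinates). Camera axes: x right, y down, z forward; pixel columns grow to the right and rows downward; lengths in m; the calibration is good to about 2 mm. A picture is of the moment at which its call begins. calibration takes no time and is no camera call.
- env.close_job(): hands the job in; it is judged then, once.
The state is a dict: "time_s": time; "q": joint angles; "qvel": joint speeds; "joint_efforts": joint torques, N m; "position": TCP position; "tool_rot": TCP orientation; "ft_force": force on the tool from outside, world axes, zero at the start; "wrist_torque": the same for the moment, N m; "grip_width": finger opening in m; "gripper_force": force on a finger pad.
Only numpy, scipy, OpenCV 4.12 (cv2) and the standard library are available. Lean on these libraries where they do the work, as an engineer would, in place of code of your own. Each camera call takes 0.05 s, during which the arm holds its last target. There are 200 camera calls.

## Working session

There is one attempt and no reset: what is moved stays moved. The work goes in short steps, Python scripts to look and compute and a shell command to move; the robot and the scene stay as the last step left them, time stands still between calls to the robot, and variables do not carry over. Pictures are saved under pics/ and viewed, at most 10 in all, crops included, and the job is handed in when it is done.

```bash
ls; mkdir -p pics; python3 - <<'E'
from rig import env, optics
import cv2,numpy as np
for n in("side","top"):
    im=optics.get_image(n); cv2.imwrite(f"pics/{n}0.png",im[:,:,::-1]); c=optics.calibration(n); print(n,c["fov_y"],c["cx"],c["cy"],np.round(c["T"],4).tolist())
s=env.observe();print(s)
E
```

```text
pics
side 42.56916816893359 255.073514835343 202.6192043244684 [[0.9752, -0.0867, 0.2035, 0.17], [-0.2199, -0.4787, 0.85, -1.2856], [0.0238, -0.8737, -0.4859, 0.8853], [0.0, 0.0, 0.0, 1.0]]
top 52.93633544899009 256.52881395490255 190.21912638807743 [[-0.0207, -0.9965, 0.0812, 0.368], [-0.9998, 0.0209, 0.0012, 0.0297], [-0.0029, -0.0812, -0.9967, 1.2774], [0.0, 0.0, 0.0, 1.0]]
{'time_s': 0.1, 'q': array([-7.75376200e+01,  2.18369548e+01,  7.43780260e+01, -1.38677287e-03,
        8.38595258e+01, -1.23357135e+01]), 'qvel': array([ 0.05935234, -0.02385058, -0.13539787, -0.08798542, -0.06522127,
       -0.08271032]), 'joint_efforts': array([ 5.51627410e-03, -4.49215364e+01, -2.31656581e+01, -1.22800011e-04,
        3.62811661e-03,  7.96521729e-07]), 'position': array([ 0.23062266, -0.49905092,  0.24948919]), 'tool_rot': array([[ 9.07790381e-01,  4.19424047e-01, -3.04118985e-04],
       [ 4.19424081e-01, -9.07789536e-01,  1.26455175e-03],
       [ 2.54307379e-04, -1.27550274e-03, -9.99999154e-01]]), 'ft_force': array([-0.13446524, -1.0154913 , -0.1172673 ]), 'wrist_torque': array([ 0.03333523,  0.00010221, -0.02732156]), 'gripper_force': 0.0, 'grip_width': 0.0852632785780879}
```

View pics/side0.png

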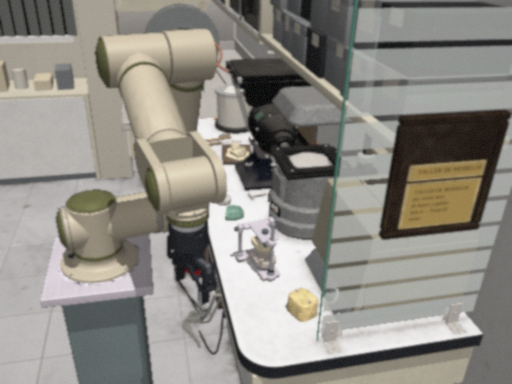

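View pics/top0.png

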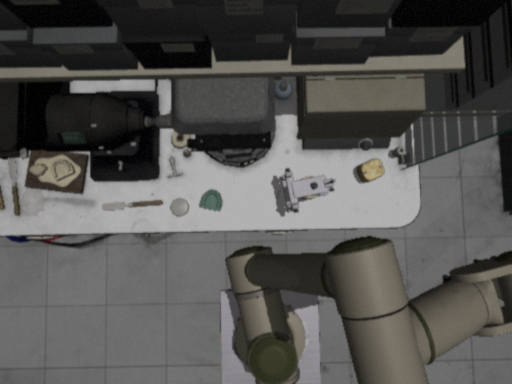

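The side view shows the articulator near pixel (258,248). In the top view it is near (305,187), with the flask at (371,170), the green cast at (210,201) and the tin at (179,206). I'll enlarge both views.

```bash
cat > h.py <<'E'
import numpy as np
from rig import env, optics
def K(n):
    c=optics.calibration(n); f=192/np.tan(np.radians(c["fov_y"]/2)); return f,c["cx"],c["cy"],np.array(c["T"])
def ray(n,u,v):
    f,cx,cy,T=K(n); return T[:3,3],T[:3,:3]@np.array([(u-cx)/f,(v-cy)/f,1])
def plane(n,u,v,z):
    o,d=ray(n,u,v); return o+d*(z-o[2])/d[2]
def proj(n,p):
    f,cx,cy,T=K(n); q=T[:3,:3].T@(np.array(p)-T[:3,3]); return q[0]/q[2]*f+cx,q[1]/q[2]*f+cy
def tri(a,b):
    o1,d1=ray("top",*a);o2,d2=ray("side",*b)
    s=np.linalg.lstsq(np.c_[d1,-d2],o2-o1,rcond=None)[0]
    p,q=o1+d1*s[0],o2+d2*s[1]; return (p+q)/2,np.linalg.norm(p-q)
E
python3 - <<'E'
import cv2,numpy as np
a=cv2.imread("pics/top0.png")[160:220,262:342];b=cv2.imread("pics/side0.png")[210:290,225:295]
a=cv2.resize(a,(800,600),interpolation=cv2.INTER_CUBIC);b=cv2.resize(b,(525,600),interpolation=cv2.INTER_CUBIC)
cv2.imwrite("pics/ta.png",a);cv2.imwrite("pics/sb.png",b)
E
```

```text
(no output)
```

View pics/ta.png

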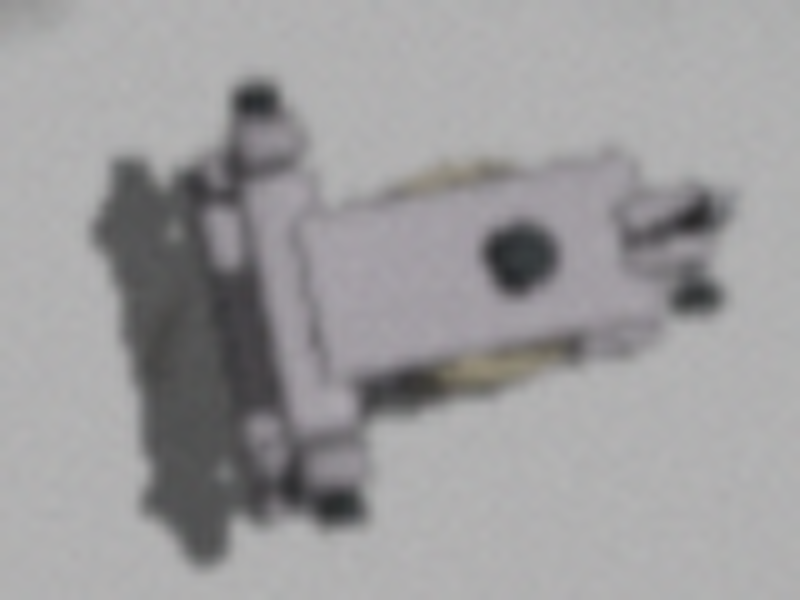

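View pics/sb.png

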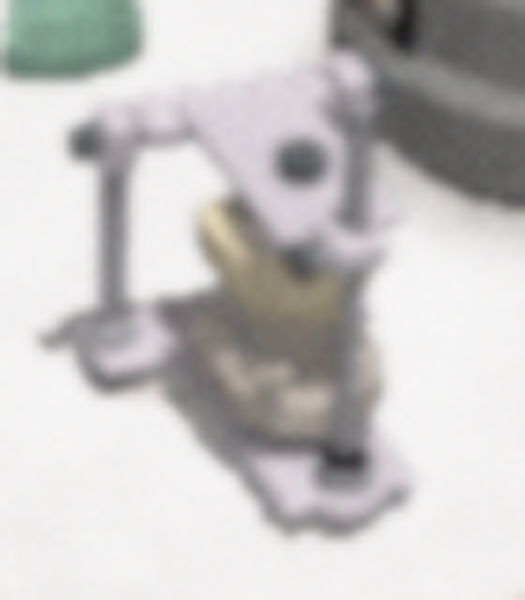

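The top crop shows the hinge-axis knobs at (257,98) and (340,505) and the clamp block at about (670,230). The pin's dark top is near (715,210), so the front faces right (-y). In the side crop the pin foot is at (345,465), the block at (350,245), and the pin rises past the right column.

```bash
python3 - <<'E'
from h import *
A=plane("top",262+25.7,160+9.8,.115);B=plane("top",262+34,160+50.5,.115)
print(A,B,np.linalg.norm(A-B))
H=(A+B)/2; ax=(A-B)/np.linalg.norm(A-B)   # y or -y
# rear dir: +x rear; front is -y world
r=np.array([-ax[1],ax[0],0]); r=r if r[1]>0 else -r
print("hinge",H,"rear",r, "org",H-.055*r, "yaw",np.degrees(np.arctan2(r[1],r[0])))
def show(p):
    a=proj("top",p);b=proj("side",p);print("ta",np.round([(a[0]-262)*10,(a[1]-160)*10]),"sb",np.round([(b[0]-225)*7.5,(b[1]-210)*7.5]))
P=H-.117*r
for z in(.185,.131,.01): P[2]=z;print(P);show(P)
for k in(1,-1):
  q=H+k*.06*ax; show(q)
print("pinmeas",plane("top",262+71.5,160+21,.185))
E
```

```text
[ 0.52296053 -0.06473956  0.115     ] [ 0.39900817 -0.08635277  0.115     ] 0.1258225723186212
hinge [ 0.46098435 -0.07554616  0.115     ] rear [-0.17177528  0.98513616  0.        ] org [ 0.47043199 -0.12972865  0.115     ] yaw 99.89105343733165
[ 0.48108206 -0.19080709  0.185     ]
ta [723. 202.] sb [353. 113.]
[ 0.48108206 -0.19080709  0.131     ]
ta [687. 221.] sb [347. 238.]
[ 0.48108206 -0.19080709  0.01      ]
ta [618. 259.] sb [334. 501.]
ta [259. 107.] sb [362.  91.]
ta [338. 496.] sb [ 82. 146.]
pinmeas [ 0.47877476 -0.1884693   0.185     ]
```

The geometry agrees to 2–3 mm in both views, with the rear direction at yaw 99.9° and the pin top at about (0.480, -0.190, 0.185). I'll shut the fingers, turn tool x along the push direction, and come in front of the pin.

```bash
python3 -m jog '[{"linear":[0,0,0],"roll":-1},{"linear":[0,0,0],"roll":-1},{"linear":[0,0,0],"roll":-1},{"linear":[0,0,0],"roll":-1},{"linear":[0,0,0],"roll":-1},{"linear":[0,0,0],"roll":-1},{"linear":[0,0,0],"roll":-1},{"linear":[0,0,0],"roll":-1},{"linear":[0,0,0],"roll":-1},{"linear":[0,0,0],"roll":-1},{"linear":[0,0,0],"roll":-1},{"linear":[0,0,0],"roll":-1}]' -1 60
python3 -m jog '[{"linear":[0,0,0],"roll":-1},{"linear":[0,0,0],"roll":-1},{"linear":[0,0,0],"roll":-1},{"linear":[0,0,0],"roll":0},{"linear":[0,0,0],"roll":0}]'
cat > st.py <<'E'
from h import *
s=env.observe(); p=np.array(s["position"]); H=np.array([.461,-.0755,.115]); R=np.array(s["tool_rot"])
r=np.array([-.1718,.9851,0]); l=np.array([.9851,.1718,0]); d=p-[0,0,.019]-H
print("t",round(s["time_s"],2),"tip front,lat,up mm:",np.round(1e3*np.array([-d@r,d@l,d[2]]),1),"pos",p.round(4),"F",np.round(s["ft_force"],1),"w",round(s["grip_width"],4),"yawx",round(np.degrees(np.arctan2(R[1,0],R[0,0])),1))
E
python3 st.py
```

```text
time_s: 1.1
position: [0.2306, -0.4991, 0.2497]
tool_rot: [[0.086, 0.996, -0.0], [0.996, -0.086, 0.001], [0.001, -0.0, -1.0]]
ft_force: [-0.0, -0.8, -0.6]
grip_width: -0.0002
gripper_force: 0.0
time_s: 1.52
position: [0.2306, -0.4992, 0.2498]
tool_rot: [[-0.168, 0.986, -0.0], [0.986, 0.168, 0.001], [0.001, -0.0, -1.0]]
ft_force: [0.0, 0.2, -0.3]
grip_width: 0.0001
gripper_force: 0.0
t 1.52 tip front,lat,up mm: [ 377.8 -299.7  115.8] pos [ 0.2306 -0.4992  0.2498] F [ 0.   0.2 -0.3] w 0.0001 yawx 99.6
```

```bash
python3 -m jog '[{"linear":[0.45,0.64,0.15],"roll":0},{"linear":[0.45,0.64,0.15],"roll":0},{"linear":[0.45,0.64,0.15],"roll":0},{"linear":[0.45,0.64,0.15],"roll":0},{"linear":[0.45,0.64,0.15],"roll":0},{"linear":[0.45,0.64,0.15],"roll":0},{"linear":[0.45,0.64,0.15],"roll":0},{"linear":[0.45,0.64,0.15],"roll":0},{"linear":[0.45,0.64,0.15],"roll":0},{"linear":[0.45,0.64,0.15],"roll":0},{"linear":[0.45,0.64,0.15],"roll":0},{"linear":[0.3,0.45,0.1],"roll":0}]'
python3 -m jog '[{"linear":[0,0,0],"roll":0},{"linear":[0,0,0],"roll":0},{"linear":[0,0,0],"roll":0}]' >/dev/null
python3 st.py
python3 - <<'E'
from h import *
import cv2
a=optics.get_image("side")[190:290,215:315,::-1];b=optics.get_image("top")[130:230,260:360,::-1]
cv2.imwrite("pics/c1.png",np.hstack([cv2.resize(x,(400,400),interpolation=cv2.INTER_CUBIC) for x in(a,b)]))
E
```

```text
time_s: 2.52
position: [0.4914, -0.2392, 0.1794]
tool_rot: [[-0.169, 0.986, -0.0], [0.986, 0.169, 0.001], [0.001, -0.0, -1.0]]
ft_force: [0.1, -0.4, -0.8]
grip_width: 0.0001
gripper_force: 0.0
t 2.77 tip front,lat,up mm: [168.8  -0.2  46.1] pos [ 0.4898 -0.2418  0.1801] F [ 0.4  0.3 -0.5] w 0.0005 yawx 99.7
```

View pics/c1.png

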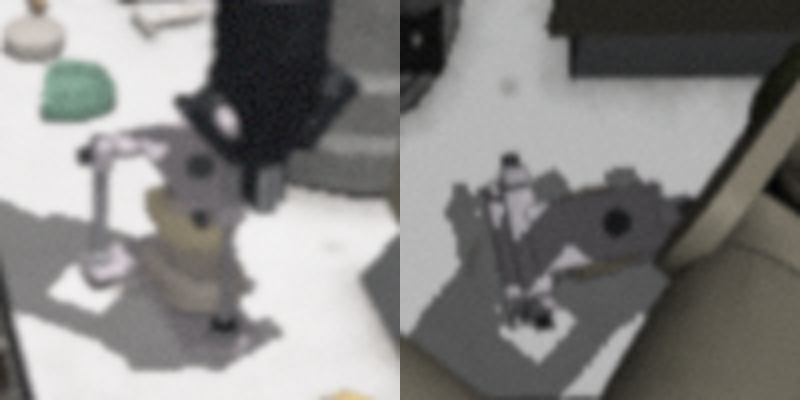

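The fingers stand in front of the pin, in line with it, with nothing touched. Now the push, along the arc worked out for a contact 50 mm above hinge level.

```bash
python3 -m jog '[{"linear":[0.15,0,-0.02],"roll":0},{"linear":[0.15,0,-0.02],"roll":0},{"linear":[0.15,0,-0.02],"roll":0},{"linear":[0.15,0,-0.02],"roll":0},{"linear":[0.15,0,-0.02],"roll":0},{"linear":[0.1,0,0],"roll":0},{"linear":[0.07,0,0],"roll":0},{"linear":[0,0,0],"roll":0},{"linear":[0,0,0],"roll":0}]'|grep force
python3 st.py
python3 -m jog '[{"linear":[0.035,0,-0.06],"roll":0},{"linear":[0.035,0,-0.06],"roll":0},{"linear":[0.035,0,-0.06],"roll":0},{"linear":[0.035,0,-0.06],"roll":0},{"linear":[0.035,0,-0.06],"roll":0},{"linear":[0.035,0,-0.06],"roll":0},{"linear":[0.035,0,-0.06],"roll":0},{"linear":[0.035,0,-0.06],"roll":0},{"linear":[0.035,0,-0.06],"roll":0},{"linear":[0.035,0,-0.06],"roll":0},{"linear":[0.035,0,-0.06],"roll":0},{"linear":[0.035,0,-0.06],"roll":0}]'|grep force
python3 st.py
```

```text
ft_force: [-1.3, -0.5, 0.0]
gripper_force: 0.0
t 3.62 tip front,lat,up mm: [131.5   0.4  50. ] pos [ 0.484 -0.205  0.184] F [-1.3 -0.5  0. ] w 0.0001 yawx 99.8
ft_force: [0.2, -1.3, -0.7]
gripper_force: 0.9
t 4.62 tip front,lat,up mm: [114.3   0.3  78.9] pos [ 0.481  -0.1881  0.2129] F [ 0.2 -1.3 -0.7] w -0.0003 yawx 99.8
```

```bash
python3 - <<'E'
from h import *
import cv2
a=optics.get_image("side")[190:290,215:315,::-1]
cv2.imwrite("pics/c2.png",cv2.resize(a,(600,600),interpolation=cv2.INTER_CUBIC))
H=np.array([.461,-.0755,.115]);r=np.array([-.1718,.9851,0])
for th in(0,.2,.27):
  q=H-r*(.117*np.cos(th)-.07*np.sin(th)); q[2]+=.117*np.sin(th)+.07*np.cos(th); u,v=proj("side",q); print(th,(u-215)*6,(v-190)*6)
E
```

```text
0 342.3249242629797 210.51222090344737
0.2 329.48644695404096 151.62745030321798
0.27 324.0473999132271 131.61412309000622
```

View pics/c2.png

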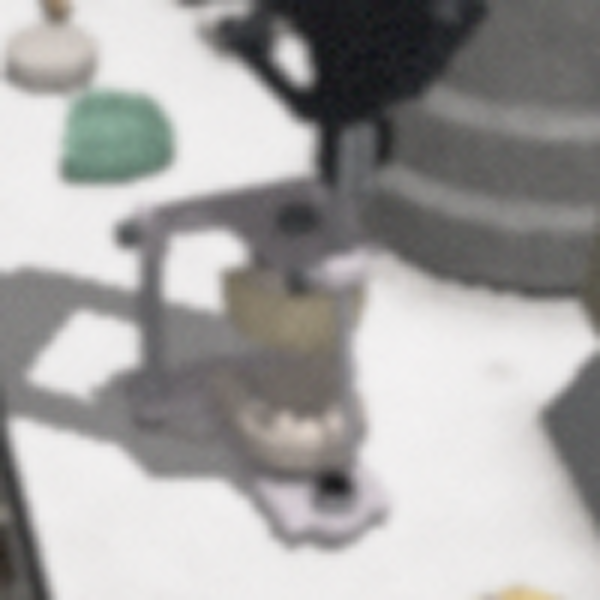

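The upper cast has lifted clear of the lower one (gap at about (290,350)) and the fingertips bear on the pin at about (345,180). I'll carry on along the arc.

```bash
python3 -m jog '[{"linear":[0.055,0,-0.05],"roll":0},{"linear":[0.055,0,-0.05],"roll":0},{"linear":[0.055,0,-0.05],"roll":0},{"linear":[0.055,0,-0.05],"roll":0},{"linear":[0.055,0,-0.05],"roll":0},{"linear":[0.055,0,-0.05],"roll":0},{"linear":[0.055,0,-0.05],"roll":0},{"linear":[0.055,0,-0.05],"roll":0},{"linear":[0.055,0,-0.05],"roll":0},{"linear":[0.055,0,-0.05],"roll":0},{"linear":[0.055,0,-0.05],"roll":0},{"linear":[0.055,0,-0.05],"roll":0}]'|grep force
python3 st.py
python3 -m jog '[{"linear":[0.062,0,-0.034],"roll":0},{"linear":[0.062,0,-0.034],"roll":0},{"linear":[0.062,0,-0.034],"roll":0},{"linear":[0.062,0,-0.034],"roll":0},{"linear":[0.062,0,-0.034],"roll":0},{"linear":[0.062,0,-0.034],"roll":0},{"linear":[0.062,0,-0.034],"roll":0},{"linear":[0.062,0,-0.034],"roll":0},{"linear":[0.062,0,-0.034],"roll":0},{"linear":[0.062,0,-0.034],"roll":0},{"linear":[0.062,0,-0.034],"roll":0},{"linear":[0.062,0,-0.034],"roll":0}]'|grep force
python3 st.py
python3 - <<'E'
from h import *
import cv2
a=optics.get_image("side")[190:290,215:315,::-1]
cv2.imwrite("pics/c3.png",cv2.resize(a,(600,600),interpolation=cv2.INTER_CUBIC))
E
```

```text
ft_force: [-1.7, -5.0, 2.7]
gripper_force: 3.1
t 5.67 tip front,lat,up mm: [ 88.9   0.5 103.8] pos [ 0.4767 -0.163   0.2378] F [-1.7 -5.   2.7] w -0.0003 yawx 99.8
ft_force: [-2.7, -5.9, 8.6]
gripper_force: 4.8
t 6.67 tip front,lat,up mm: [ 59.4   0.5 120.8] pos [ 0.4716 -0.1339  0.2548] F [-2.7 -5.9  8.6] w -0.0003 yawx 99.8
```

View pics/c3.png

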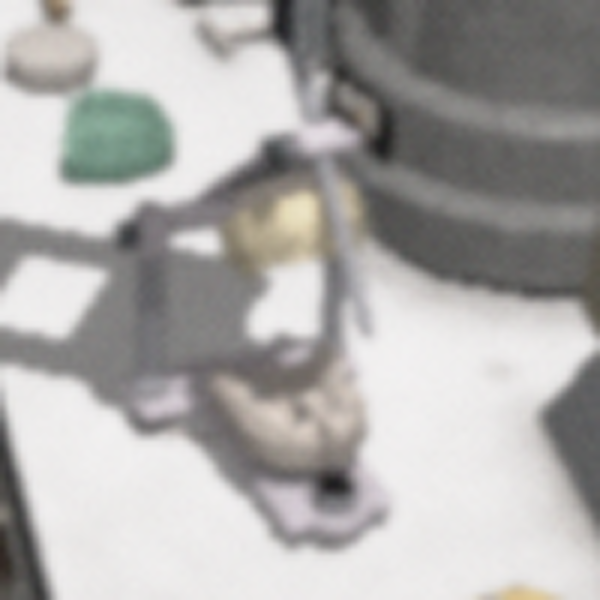

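The frame is about 45° open, with the fingertips on the pin's front face near (315,100), and the forces are small. Continuing.

```bash
python3 -m jog '[{"linear":[0.07,0,-0.018],"roll":0},{"linear":[0.07,0,-0.018],"roll":0},{"linear":[0.07,0,-0.018],"roll":0},{"linear":[0.07,0,-0.018],"roll":0},{"linear":[0.07,0,-0.018],"roll":0},{"linear":[0.07,0,-0.018],"roll":0},{"linear":[0.07,0,-0.018],"roll":0},{"linear":[0.07,0,-0.018],"roll":0},{"linear":[0.07,0,-0.018],"roll":0},{"linear":[0.07,0,-0.018],"roll":0},{"linear":[0.07,0,-0.018],"roll":0},{"linear":[0.07,0,-0.018],"roll":0}]'|grep force
python3 st.py
python3 -m jog '[{"linear":[0.072,0,0],"roll":0},{"linear":[0.072,0,0],"roll":0},{"linear":[0.072,0,0],"roll":0},{"linear":[0.072,0,0],"roll":0},{"linear":[0.072,0,0],"roll":0},{"linear":[0.072,0,0],"roll":0},{"linear":[0.072,0,0],"roll":0},{"linear":[0.072,0,0],"roll":0},{"linear":[0.072,0,0],"roll":0},{"linear":[0.072,0,0],"roll":0},{"linear":[0.072,0,0],"roll":0},{"linear":[0.072,0,0],"roll":0}]'|grep force
python3 st.py
python3 -m jog '[{"linear":[0.07,0,0.018],"roll":0},{"linear":[0.07,0,0.018],"roll":0},{"linear":[0.07,0,0.018],"roll":0},{"linear":[0.07,0,0.018],"roll":0},{"linear":[0.07,0,0.018],"roll":0},{"linear":[0.07,0,0.018],"roll":0},{"linear":[0.07,0,0.018],"roll":0},{"linear":[0.07,0,0.018],"roll":0},{"linear":[0.07,0,0.018],"roll":0},{"linear":[0.07,0,0.018],"roll":0},{"linear":[0.07,0,0.018],"roll":0}]'|grep force
python3 st.py
python3 - <<'E'
from h import *
import cv2
a=optics.get_image("side")[165:290,190:315,::-1]
cv2.imwrite("pics/c4.png",cv2.resize(a,(600,600),interpolation=cv2.INTER_CUBIC))
E
```

```text
ft_force: [-4.5, -3.5, 15.3]
gripper_force: 7.1
t 7.72 tip front,lat,up mm: [ 25.5   0.5 130.1] pos [ 0.4659 -0.1006  0.2641] F [-4.5 -3.5 15.3] w 0.0002 yawx 99.8
ft_force: [-6.3, 0.3, 20.4]
gripper_force: 9.4
t 8.72 tip front,lat,up mm: [-10.    0.5 130.6] pos [ 0.4598 -0.0656  0.2646] F [-6.3  0.3 20.4] w 0.0002 yawx 99.8
ft_force: [-7.6, 6.6, 24.8]
gripper_force: 12.5
t 9.63 tip front,lat,up mm: [-42.1   0.4 122.9] pos [ 0.4541 -0.0339  0.2569] F [-7.6  6.6 24.8] w 0.0004 yawx 99.9
```

View pics/c4.png

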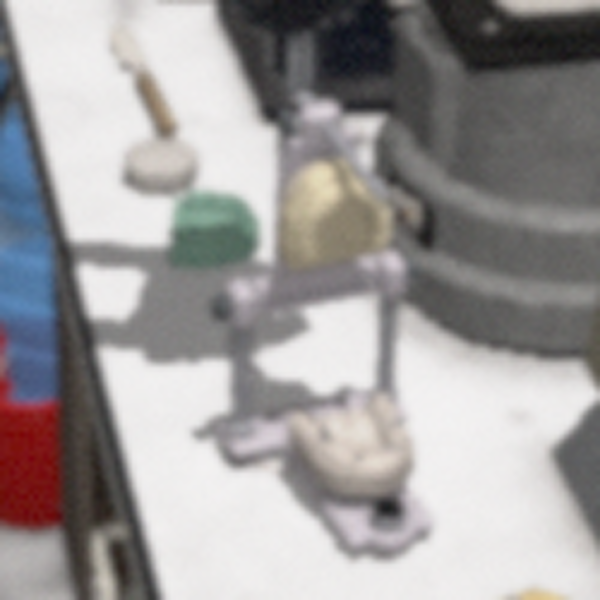

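The frame is nearly upright at about 85°. The 25 N upward force means my arc is a little tight, so I'll ease up, go slightly further back, then press down past balance.

```bash
python3 -m jog '[{"linear":[0,0,-0.08],"roll":0},{"linear":[0.1,0,0],"roll":0},{"linear":[0.1,0,0],"roll":0},{"linear":[0,0,0],"roll":0}]'|grep force
python3 st.py
python3 -m jog '[{"linear":[0.06,0,0.04],"roll":0},{"linear":[0.06,0,0.04],"roll":0},{"linear":[0.06,0,0.04],"roll":0},{"linear":[0.06,0,0.04],"roll":0},{"linear":[0.06,0,0.04],"roll":0},{"linear":[0.06,0,0.04],"roll":0}]'|grep force
python3 st.py
```

```text
ft_force: [-0.3, 1.7, 3.9]
gripper_force: 1.8
t 10.02 tip front,lat,up mm: [-49.4   0.4 122.8] pos [ 0.4529 -0.0268  0.2568] F [-0.3  1.7  3.9] w 0.0 yawx 99.8
ft_force: [-9.5, 11.5, 28.0]
gripper_force: 14.9
t 10.52 tip front,lat,up mm: [-64.5   0.6 115.6] pos [ 0.4505 -0.0119  0.2496] F [-9.5 11.5 28. ] w 0.0 yawx 99.8
```

```bash
python3 - <<'E'
from h import *
import cv2
a=optics.get_image("side")[150:250,210:310,::-1];b=optics.get_image("top")[130:230,230:330,::-1]
cv2.imwrite("pics/c5.png",np.hstack([cv2.resize(x,(400,400),interpolation=cv2.INTER_CUBIC) for x in(a,b)]))
E
```

```text
(no output)
```

View pics/c5.png

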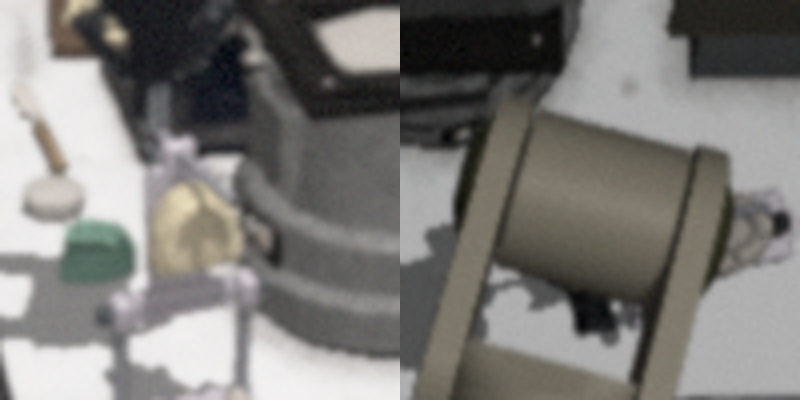

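The plate stands upright, tilted slightly back, with the yellow cast at (195,230) in the crop. I'll ease off, shift back and press down in small bits, and follow the yellow cast numerically.

```bash
cat > yl.py <<'E'
from h import *
import cv2
im=optics.get_image("side"); hsv=cv2.cvtColor(im,cv2.COLOR_RGB2HSV)
m=((hsv[...,0]>17)&(hsv[...,0]<32)&(hsv[...,1]>60)).astype(np.uint8); m[:190]=0 if False else m[:190]; m[:,:235]=0; m[:,290:]=0; m[:150]=0; m[270:]=0
n,l,s,c=cv2.connectedComponentsWithStats(m)
i=1+np.argmax(s[1:,4]); print("yellow",s[i],c[i].round(1))
H=np.array([.461,-.0755,.115]);r=np.array([-.1718,.9851,0])
E
python3 yl.py
python3 -m jog '[{"linear":[0,0,-0.1],"roll":0},{"linear":[0.1,0,-0.02],"roll":0},{"linear":[0,0,0],"roll":0}]'|grep force
python3 st.py; python3 yl.py
python3 -m jog '[{"linear":[0.05,0,0.05],"roll":0},{"linear":[0.05,0,0.05],"roll":0},{"linear":[0.03,0,0.05],"roll":0}]'|grep force
python3 st.py; python3 yl.py
```

```text
yellow [289 151   1   1   1] [289. 151.]
ft_force: [0.1, 0.2, 0.1]
gripper_force: 0.0
t 10.92 tip front,lat,up mm: [-67.2   0.5 118. ] pos [ 0.45   -0.0092  0.252 ] F [0.1 0.2 0.1] w 0.0004 yawx 99.8
ft_force: [-6.1, 9.8, 20.8]
gripper_force: 10.8
t 11.22 tip front,lat,up mm: [-73.    0.8 112.9] pos [ 0.4493 -0.0034  0.2469] F [-6.1  9.8 20.8] w -0.0003 yawx 99.8Traceback (most recent call last):
  File "yl.py", line 6, in <module>
    i=1+np.argmax(s[1:,4]); print("yellow",s[i],c[i].round(1))
        ~~~~~~~~~^^^^^^^^^
    return _wrapfunc(a, 'argmax', axis=axis, out=out, **kwds)
    return bound(*args, **kwds)
ValueError: attempt to get argmax of an empty sequence
Traceback (most recent call last):
  File "yl.py", line 6, in <module>
    i=1+np.argmax(s[1:,4]); print("yellow",s[i],c[i].round(1))
        ~~~~~~~~~^^^^^^^^^
ValueError: attempt to get argmax of an empty sequence
```

```bash
cat > yl.py <<'E'
from h import *
import cv2
im=optics.get_image("side").astype(int)
m=((im[...,0]-im[...,2])>25).astype(np.uint8); m[:,:240]=0; m[:,275:]=0; m[:170]=0; m[235:]=0
n,l,s,c=cv2.connectedComponentsWithStats(m)
i=1+np.argmax(s[1:,4]); print("yellow",s[i],c[i].round(1))
E
python3 yl.py
python3 -m jog '[{"linear":[0.08,0,0.06],"roll":0},{"linear":[0.08,0,0.06],"roll":0},{"linear":[0.05,0,0.06],"roll":0}]'|grep force
python3 st.py; python3 yl.py
python3 -m jog '[{"linear":[0,0,-0.15],"roll":0},{"linear":[0,0,0],"roll":0},{"linear":[0,0,0],"roll":0}]'|grep force
python3 st.py; python3 yl.py
python3 - <<'E'
from h import *
H=np.array([.461,-.0755,.115]);r=np.array([-.1718,.9851,0])
for th in(85,95,100,105,110):  # pin foot (h=-105) & plate front underside in side view
  t=np.radians(th); o=[]
  for a,h in((.117,-.105),(.075,-.02),(.117,.07)):
    q=H-r*(a*np.cos(t)-h*np.sin(t)); q[2]+=a*np.sin(t)+h*np.cos(t); o+=list(np.round(proj("side",q)))
  print(th,o)
E
```

```text
yellow [248 195  22  22 380] [257.6 206.3]
ft_force: [-7.4, 17.4, 28.7]
gripper_force: 15.4
t 11.57 tip front,lat,up mm: [-82.6   0.8 106.6] pos [0.4476 0.006  0.2406] F [-7.4 17.4 28.7] w 0.0005 yawx 99.8
yellow [247 194  22  22 389] [256.9 205.2]
ft_force: [0.5, -0.4, -0.5]
gripper_force: 0.0
t 11.87 tip front,lat,up mm: [-80.2   0.6 110.7] pos [0.4478 0.0036 0.2447] F [ 0.5 -0.4 -0.5] w -0.0005 yawx 99.8
yellow [247 194  22  22 389] [256.6 204.7]
85 [np.float64(272.0), np.float64(213.0), np.float64(259.0), np.float64(209.0), np.float64(248.0), np.float64(180.0)]
95 [np.float64(269.0), np.float64(203.0), np.float64(257.0), np.float64(205.0), np.float64(245.0), np.float64(181.0)]
100 [np.float64(268.0), np.float64(199.0), np.float64(256.0), np.float64(204.0), np.float64(244.0), np.float64(182.0)]
105 [np.float64(266.0), np.float64(195.0), np.float64(255.0), np.float64(203.0), np.float64(243.0), np.float64(183.0)]
110 [np.float64(264.0), np.float64(191.0), np.float64(255.0), np.float64(202.0), np.float64(242.0), np.float64(185.0)]
```

About 100° now and still held by friction; one more push.

```bash
python3 -m jog '[{"linear":[0.1,0,0.1],"roll":0},{"linear":[0.08,0,0.08],"roll":0},{"linear":[0.08,0,0.08],"roll":0},{"linear":[0.05,0,0.06],"roll":0}]'|grep force
python3 st.py; python3 yl.py
python3 -m jog '[{"linear":[0,0,-0.2],"roll":0},{"linear":[0,0,-0.2],"roll":0},{"linear":[0,0,-0.2],"roll":0}]'|grep force
python3 st.py; python3 yl.py
```

```text
ft_force: [0.2, 0.1, 0.5]
gripper_force: 0.0
t 12.25 tip front,lat,up mm: [-93.2   0.5  97.5] pos [0.4454 0.0164 0.2315] F [0.2 0.1 0.5] w -0.0001 yawx 99.8
yellow [244 191  22  22 384] [254.1 202.2]
ft_force: [0.0, -0.6, 0.1]
gripper_force: 0.0
t 12.55 tip front,lat,up mm: [-92.6   0.9 123.5] pos [0.446  0.0159 0.2575] F [ 0.  -0.6  0.1] w -0.0001 yawx 99.8
yellow [241 191  23  21 364] [251.  201.6]
```

It has tipped over balance, so I'll rise clear.

```bash
python3 -m jog '[{"linear":[0,0,-0.9],"roll":0},{"linear":[0,0,-0.6],"roll":0},{"linear":[0,0,-0.2],"roll":0},{"linear":[0,0,0],"roll":0},{"linear":[0,0,0],"roll":0},{"linear":[0,0,0],"roll":0},{"linear":[0,0,0],"roll":0},{"linear":[0,0,0],"roll":0},{"linear":[0,0,0],"roll":0},{"linear":[0,0,0],"roll":0},{"linear":[0,0,0],"roll":0},{"linear":[0,0,0],"roll":0}]'|grep force
python3 st.py; python3 yl.py
python3 - <<'E'
from h import *
import cv2
H=np.array([.461,-.0755,.115]);r=np.array([-.1718,.9851,0]);l=np.array([.9851,.1718,0]);O=H-.055*r
im=optics.get_image("side"); cv2.imwrite("pics/s_open.png",im[:,:,::-1]); tp=optics.get_image("top"); cv2.imwrite("pics/t_open.png",tp[:,:,::-1])
# wide view + lower cast closeup
u,v=map(int,proj("side",O+[0,0,-.06]));print(u,v)
a=im[170:290,205:305,::-1]; c=im[225:275,240:290,::-1]
cv2.imwrite("pics/c6.png",np.hstack([cv2.resize(a,(300,360),interpolation=cv2.INTER_CUBIC),cv2.resize(c[:36],(500,360),interpolation=cv2.INTER_CUBIC)]))
for x,y in((-.018,.0235),(-.018,-.0235),(-.0425,.011),(-.0425,-.011)):
  for s in(1,):
    # articulator y axis = z x x(rear)
    yax=np.cross([0,0,1],r); P=O+x*r+y*yax
    for z in(.058,.066):
      P[2]=z; q=proj("side",P); t=proj("top",P); print((x,y),z,P.round(4),"side",np.round(q,1),"crop",np.round([300+(q[0]-240)*10,(q[1]-225)*10]),"top",np.round(t,1))
E
```

```text
ft_force: [-0.2, 0.0, 0.0]
gripper_force: 0.0
t 13.6 tip front,lat,up mm: [-92.7   0.7 190.2] pos [0.4457 0.016  0.3242] F [-0.2  0.   0. ] w -0.0002 yawx 99.8
yellow [241 191  23  21 365] [251.  201.5]
261 252
(-0.018, 0.0235) 0.058 [ 0.4504 -0.1514  0.058 ] side [256.6 256.5] crop [466. 315.] top [314.3 194.4]
(-0.018, 0.0235) 0.066 [ 0.4504 -0.1514  0.066 ] side [256.7 254.2] crop [467. 292.] top [314.7 194.2]
(-0.018, -0.0235) 0.058 [ 0.4967 -0.1434  0.058 ] side [271.4 253.2] crop [614. 282.] top [311.3 179.9]
(-0.018, -0.0235) 0.066 [ 0.4967 -0.1434  0.066 ] side [271.5 250.9] crop [615. 259.] top [311.6 179.6]
(-0.0425, 0.011) 0.058 [ 0.4669 -0.1734  0.058 ] side [263.9 260.3] crop [539. 353.] top [321.1 189. ]
(-0.0425, 0.011) 0.066 [ 0.4669 -0.1734  0.066 ] side [264. 258.] crop [540. 330.] top [321.5 188.8]
(-0.0425, -0.011) 0.058 [ 0.4886 -0.1697  0.058 ] side [271.  258.7] crop [610. 337.] top [319.6 182.2]
(-0.0425, -0.011) 0.066 [ 0.4886 -0.1697  0.066 ] side [271.1 256.4] crop [611. 314.] top [320. 182.]
```

View pics/c6.png

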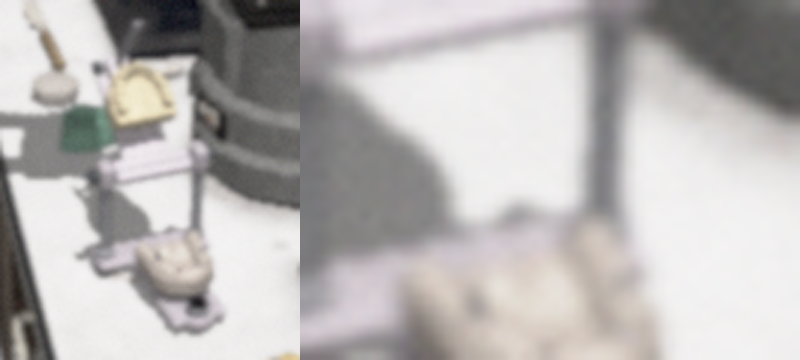

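The frame rests on its back stop, with the yellow cast facing up at (140,95), and the lower cast lies open. In the close-up a dark spot at about (475,300) matches place (-18,+23.5). I'll compare all four places numerically in both views.

```bash
python3 - <<'E'
import cv2,numpy as np
a=cv2.imread("pics/s_open.png").astype(int); g=a.mean(2).astype(int); w=a[...,2]-a[...,0]
print("side gray rows 246-268, cols 250-277")
for v in range(246,268): print(v,*g[v,250:278])
print("side R-B")
for v in range(246,268): print(v,*w[v,250:278])
t=cv2.imread("pics/t_open.png").astype(int); g=t.mean(2).astype(int)
print("top gray cols 306-326")
for v in range(174,200): print(v,*g[v,306:327])
E
```

```text
side gray rows 246-268, cols 250-277
246 136 134 134 135 153 188 218 227 226 213 184 166 171 184 195 201 194 179 161 153 149 157 193 225 238 241 241 241
247 133 134 132 139 148 166 188 199 200 187 174 174 184 192 195 191 180 170 175 179 174 171 189 222 237 241 242 241
248 133 136 145 152 157 165 177 191 199 197 194 196 200 208 203 194 178 173 186 196 192 180 189 219 235 241 241 242
249 150 156 168 182 185 189 191 198 206 208 203 204 208 206 205 194 178 179 188 197 198 192 197 218 234 239 242 241
250 179 182 189 198 199 202 203 203 207 207 209 203 203 208 207 199 185 177 181 194 199 202 204 215 227 237 239 242
251 198 198 203 202 201 201 200 202 207 211 209 205 206 207 212 208 197 185 180 188 198 202 199 201 220 232 240 242
252 190 193 201 207 203 198 198 202 207 215 214 210 207 210 216 219 210 194 183 182 191 189 186 188 209 231 238 241
253 177 184 196 203 204 198 192 191 207 221 222 215 210 215 222 222 220 203 186 178 185 182 181 193 216 232 239 242
254 168 167 179 193 204 201 184 174 195 218 222 216 215 218 220 224 220 211 192 178 180 185 194 200 217 231 239 241
255 161 152 164 179
[... 4770 characters left out ...]
156
192 148 155 153 152 148 138 113 96 99 111 119 125 126 120 116 130 155 161 162 161 157
193 146 143 142 140 126 113 104 90 99 117 126 127 117 111 121 145 154 156 150 151 149
194 130 123 120 119 116 115 110 95 94 116 119 114 106 112 128 142 142 136 131 138 143
195 115 114 115 117 124 123 121 105 99 105 109 110 107 115 131 141 137 131 133 148 162
196 117 121 121 123 125 123 115 109 105 108 120 135 133 131 148 163 164 162 165 166 172
197 127 124 124 119 112 108 102 108 117 137 152 164 165 163 167 172 173 173 173 172 175
198 118 119 113 106 101 103 117 134 147 161 171 173 174 174 171 174 173 176 174 176 174
199 116 126 127 125 123 133 154 163 169 172 175 174 172 176 172 174 176 173 174 174 174
```

The spot at side (257,255) is by far the darkest: contrast about 40, 2 px wide and 4 px tall, as expected for an 11 mm post. The other three places show spots of about 2×2 px with contrast about 20. The post is therefore at (-18,+23.5), and the top view also has a dark spot near its predicted pixel. Next I'll refine its position.

```bash
python3 - <<'E'
from h import *
import cv2
def cen(f,u0,u1,v0,v1,base):
    g=cv2.imread(f).mean(2); w=np.clip(base-g[v0:v1,u0:u1],0,None); V,U=np.mgrid[v0:v1,u0:u1]; return (U*w).sum()/w.sum(),(V*w).sum()/w.sum()
s=cen("pics/s_open.png",256,260,252,258,190); t=cen("pics/t_open.png",312,316,191,197,108)
p,e=tri(t,s); print(s,t,p,e,"pred [.4504,-.1514]", "side@.0605",plane("side",*s,.0605),"top@.062",plane("top",*t,.062))
g=cen("pics/s_open.png",270,273,251,255,195);print("cap(-18,-23.5)",g,plane("side",*g,.0565),"pred .4967 -.1434")
g=cen("pics/s_open.png",263,266,258,262,200);print("cap(-42.5,11)",g,plane("side",*g,.0565),"pred .4669 -.1734")
# overall: red-blue cast, rear column stubs etc not needed
E
```

```text
(np.float64(256.93055555555554), np.float64(255.31944444444443)) (np.float64(313.5769230769231), np.float64(193.23717948717947)) [ 0.45292963 -0.14881621  0.06014224] 0.0018779580370789336 pred [.4504,-.1514] side@.0605 [ 0.4518567  -0.14926785  0.0605    ] top@.062 [ 0.45372524 -0.14872023  0.062     ]
cap(-18,-23.5) (np.float64(270.9327731092437), np.float64(253.0798319327731)) [ 0.49604688 -0.14040123  0.0565    ] pred .4967 -.1434
cap(-42.5,11) (np.float64(264.2043795620438), np.float64(259.64233576642334)) [ 0.46895662 -0.16851187  0.0565    ] pred .4669 -.1734
```

Both views agree to within about 3 mm and the height (60 mm, mid-post) is right. I'll go over to (0.452, -0.150) and then down.

```bash
python3 -m jog '[{"linear":[-0.41,-0.056,0],"roll":0},{"linear":[-0.41,-0.056,0],"roll":0},{"linear":[-0.41,-0.056,0],"roll":0},{"linear":[-0.41,-0.056,0],"roll":0},{"linear":[-0.41,-0.056,0],"roll":0},{"linear":[-0.41,-0.056,0],"roll":0},{"linear":[-0.41,-0.056,0],"roll":0},{"linear":[-0.41,-0.056,0],"roll":0},{"linear":[-0.41,-0.056,0],"roll":0},{"linear":[-0.41,-0.056,0],"roll":0},{"linear":[0,0,0],"roll":0},{"linear":[0,0,0],"roll":0}]' >/dev/null; python3 st.py
python3 -m jog '[{"linear":[0,0,0.5],"roll":0},{"linear":[0,0,0.5],"roll":0},{"linear":[0,0,0.5],"roll":0},{"linear":[0,0,0.5],"roll":0},{"linear":[0,0,0.5],"roll":0},{"linear":[0,0,0.5],"roll":0},{"linear":[0,0,0.5],"roll":0},{"linear":[0,0,0.5],"roll":0},{"linear":[0,0,0.5],"roll":0},{"linear":[0,0,0.5],"roll":0},{"linear":[0,0,0],"roll":0},{"linear":[0,0,0],"roll":0}]' >/dev/null; python3 st.py
```

```text
t 14.75 tip front,lat,up mm: [ 71.5 -22.1 190.1] pos [ 0.4515 -0.1497  0.3241] F [-0.7 -0.1  0.2] w -0.0002 yawx 99.7
t 15.75 tip front,lat,up mm: [ 70.5 -21.9  -9.7] pos [ 0.4515 -0.1487  0.1243] F [-0.3 -0.2  0.2] w -0.0001 yawx 99.8
```

```bash
python3 -m jog '[{"linear":[-0.02,0,0.15],"roll":0},{"linear":[-0.01,0,0.15],"roll":0},{"linear":[0,0,0.15],"roll":0},{"linear":[0,0,0.15],"roll":0},{"linear":[0,0,0.12],"roll":0},{"linear":[0,0,0],"roll":0},{"linear":[0,0,0],"roll":0},{"linear":[0,0,0],"roll":0}]' >/dev/null; python3 st.py
python3 - <<'E'
from h import *
import cv2
im=optics.get_image("side"); cv2.imwrite("pics/s_pt.png",im[:,:,::-1]); g=im.astype(int).mean(2).astype(int)
s=env.observe();print("tip proj",proj("side",np.array(s["position"])-[0,0,.019]))
for v in range(242,262): print(v,*g[v,248:276])
E
```

```text
t 16.42 tip front,lat,up mm: [ 72.5 -21.9 -38.4] pos [ 0.4519 -0.1507  0.0956] F [-0.4 -0.4 -0.2] w -0.0 yawx 99.8
tip proj (np.float64(257.2033203551514), np.float64(250.97461085495738))
242 130 123 120 111 95 64 40 35 57 81 96 92 92 98 122 182 227 238 236 223 183 142 130 161 204 234 239 241
243 135 132 134 123 101 67 39 42 63 95 105 100 100 103 126 188 229 238 237 222 185 142 134 160 207 232 240 240
244 132 133 133 125 106 68 41 41 70 96 107 100 102 103 126 184 228 237 235 221 181 140 132 157 205 232 239 241
245 132 134 132 129 107 67 45 42 72 99 105 103 103 107 121 176 219 229 224 206 168 136 133 156 198 229 239 241
246 134 135 132 128 104 73 48 45 71 102 108 102 104 107 111 150 187 203 195 172 150 130 134 155 195 225 239 241
247 131 132 131 125 108 80 48 47 76 102 109 103 106 108 115 151 182 188 176 149 132 129 133 153 185 221 238 242
248 131 125 127 124 109 86 60 52 76 100 107 104 108 116 135 168 190 192 166 135 121 118 129 147 183 220 236 241
249 124 115 116 112 109 92 70 64 81 103 108 104 112 130 153 173 184 171 148 125 119 120 137 158 189 218 233 239
250 113 111 112 109 105 1
[... 657 characters left out ...]
 224
256 119 117 110 107 115 120 116 116 115 114 124 137 155 174 185 191 203 215 214 211 197 179 172 182 194 199 200 213
257 121 112 106 108 109 118 119 122 132 145 162 176 184 196 201 206 208 210 210 205 196 182 171 180 188 193 189 203
258 121 114 111 109 107 114 120 130 149 169 188 202 209 208 208 206 203 201 204 202 198 191 184 185 190 186 188 197
259 123 117 113 112 108 112 126 142 160 179 190 200 211 214 209 201 192 192 202 206 204 203 205 205 200 191 185 196
260 128 122 115 107 107 109 120 142 165 175 182 191 203 208 210 196 190 195 210 214 217 214 216 211 201 190 178 181
261 127 122 116 112 111 106 114 130 154 168 180 183 190 197 201 196 199 208 214 220 219 216 214 203 192 179 166 175
```

The fingertips' bottom edge is at about (257,250.7) and the post top was at about (257,253.4), so the gap is about 1 cm, in line, with no force. Hold, then hand in.

```bash
Z='' ; python3 -m jog '[{"linear":[0,0,0],"roll":0},{"linear":[0,0,0],"roll":0},{"linear":[0,0,0],"roll":0},{"linear":[0,0,0],"roll":0},{"linear":[0,0,0],"roll":0},{"linear":[0,0,0],"roll":0},{"linear":[0,0,0],"roll":0},{"linear":[0,0,0],"roll":0},{"linear":[0,0,0],"roll":0},{"linear":[0,0,0],"roll":0},{"linear":[0,0,0],"roll":0},{"linear":[0,0,0],"roll":0}]' >/dev/null
python3 -m jog '[{"linear":[0,0,0],"roll":0},{"linear":[0,0,0],"roll":0},{"linear":[0,0,0],"roll":0},{"linear":[0,0,0],"roll":0},{"linear":[0,0,0],"roll":0},{"linear":[0,0,0],"roll":0},{"linear":[0,0,0],"roll":0},{"linear":[0,0,0],"roll":0},{"linear":[0,0,0],"roll":0},{"linear":[0,0,0],"roll":0},{"linear":[0,0,0],"roll":0},{"linear":[0,0,0],"roll":0}]' >/dev/null
python3 -m jog '[{"linear":[0,0,0],"roll":0},{"linear":[0,0,0],"roll":0},{"linear":[0,0,0],"roll":0},{"linear":[0,0,0],"roll":0},{"linear":[0,0,0],"roll":0},{"linear":[0,0,0],"roll":0},{"linear":[0,0,0],"roll":0},{"linear":[0,0,0],"roll":0},{"linear":[0,0,0],"roll":0},{"linear":[0,0,0],"roll":0},{"linear":[0,0,0],"roll":0},{"linear":[0,0,0],"roll":0}]' >/dev/null
python3 st.py; python3 yl.py; python3 -c "
from rig import env
print(env.close_job())"
```

```text
t 19.47 tip front,lat,up mm: [ 72.4 -22.  -38.5] pos [ 0.4518 -0.1506  0.0955] F [-0.3 -0.3 -0.4] w 0.0001 yawx 99.8
yellow [241 170  25  13 162] [255.  174.2]
the job is handed in; nothing more can be done
None
```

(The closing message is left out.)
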